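# Roll two capacitors onto the layout line

### The arm

A 7-joint arm with a two-finger parallel gripper is mounted at the origin on the work surface. World frame = base frame: x ahead of the robot, y to its left, z up, the work surface at z = 0. Lengths are in m, angles in rad, forces in N, time in s.
With the tool pointing down it reaches from about 0.35 to 0.9 m from the base axis. Payload 8.1 kg.
Tool frame: the origin (TCP) lies at the centre of the arm's flange, where the gripper is bolted on; the fingertips stand 178 mm ahead of it and the grasp point (between the pads) lies 159 mm ahead of it; z points along the fingers, y is the line along which they close (so a half turn about z gives the same grasp; the last joint's range is limited). The gripper opens to 92 mm and grips with 3 to 60 N. Pads are 19 mm wide; open, the fingers measure 130 mm over their backs; the gripper's body (75 mm by 190 mm) begins 47 mm behind the grasp point.
Start: joints at [1.226, 0.434, 0.025, 1.573, -0.012, 1.134, -0.075], TCP at [0.15, -0.607, 0.405] pointing down, gripper open.
Joint ranges: [-2.62, 2.62], [-0.44, 2.09], [-1.27, 1.32], [0.08, 2.57], [-1.32, 4.46], [0.12, 2], [-2.74, 2.74]. Speed limits (rad/s): [2.22, 2.22, 3.01, 3.01, 3.14, 3.14, 3.14].

### API

Orientations are given as a rotation vector (axis times angle).
In Python, from cell import arm gives the robot as it stands. The module is installed in compiled form; this text tells all that it offers.
- The arm moves only by the shell command python3 -m inch 'ROWS' [FORCE]. ROWS is text: rows parted by semicolons, each of 5 numbers parted by spaces: the shift along the tool's x, y, z in m, then the turn about the tool's z in rad, then the finger opening in m, from 0 to 0.0918. In form: x y z roll fingers; .... A call has 1 to 5 rows; each row is the pose to reach, as a shift and turn from the pose commanded when the call began, along the tool's axes at that moment; what a row does not reach only later rows make up. A row lasts 1/10 s, in which the tool goes at most 50 mm and 8.59 degrees, less where a joint would pass 70% of its speed; a pose out of reach is approached as far as the arm can. A call with a gripper value outside its range is refused whole. The fingers move at their own pace and stop on an object; FORCE is the grip in N (left out, the last holds). Time passes only in rows, so rows that repeat a pose let the fingers close. It gives the time, the measured TCP pose, the force, the opening and the grip force at its end, in the units of the state.
- arm.observe(): the state, without advancing time (a new reading comes with each control period).
- arm.get_image(name): name is "scene" or "side" or "wrist"; returns the picture (400x640x3 uint8, red, green, blue); there is no depth.
- arm.get_calibration(name): a dict with "intrinsics" (3x3 intrinsics, pixels), "pose" (4x4, takes a point from camera to world coordinates). Camera axes: x right, y up, looking along -z (the intrinsics and any distortion apply to the point x, -y, -z); pixel columns grow to the right and rows downward; lengths in m; the calibration is good to about 2 mm. A picture is of the moment at which its call begins: read the wrist's pose just before it. get_calibration takes no time and is no camera call; for the wrist camera it gives the pose at the moment of the call.
- arm.sign_off(): hands the job in; it is judged then, once.
Trained networks look in the newest picture that a camera, given by its name, has taken for a name from the list of things; names that differ only in an ending like _2 or _b are one class to them, and where a whole thing is asked for, a point or a joint stands for the part that bears it (a point fixed in the world has none). Each returns a list of dicts, best first, with "conf" (0 to 1); they miss things now and then, are a little off and sometimes report something else, mostly with a low value. They report only what shows in the picture. A call takes as long as a camera call. They do not tell look-alikes from the thing itself.
- arm.look_for(camera, query): "point" ([row, column] in pixels, amid what is visible of it).
- arm.silhouettes(camera, query): "region" (400x640 bool, what is visible of it) and "point" ([row, column] in pixels, amid what is visible of it).
- arm.place_of(camera, query): "point" ([row, column] in pixels: a listed point, or the origin of a listed thing).
The state is a dict: "clock": time; "joints": joint angles; "dq": joint speeds; "joint_efforts": joint torques, N m; "position": TCP position; "ee_rot": TCP orientation; "force": force on the tool from outside, world axes, zero at the start; "ft_torque": the same for the moment, N m; "width": opening from 0.0 (shut) to 1.0 (fully open); "gripper_force": force on a finger pad.
Only numpy, scipy, OpenCV 4.12 (cv2) and the standard library are available. Lean on these libraries where they do the work, as an engineer would, in place of code of your own. Each camera call takes 0.05 s, during which the arm holds its last target. There are 200 camera calls.

### The job

Two capacitors lie on the grey layout board, one on each side of the black line: with a fingertip on top of each one, roll it sideways onto the line, so that both lie along the line, centred over it and at rest, ready to be strapped down. Roll them only, never lift, drag or stand them up, and leave everything else where it is, including the parts standing between them.

Things in the scene. Friction and masses are not known exactly. Their poses are not given: they have to be found in the camera images.
- big_cap: Lying dark cylinder with a grey stripe along it, diameter 35, length 70 mm, about 85 g: the larger lying one. Origin: its middle, on its axis, 17.5 mm above the board's top; own y along its axis. Starts 30 to 55 mm to one side of the line, within 0.06 rad of parallel to it, the other one beyond the line near its other end. Free to roll, without slip; soon comes to rest.
- small_cap: Lying dark cylinder with a grey stripe along it, diameter 25, length 56 mm, about 45 g: the smaller lying one. Origin: its middle, on its axis, 12.5 mm above the board's top; own y along its axis. Starts 30 to 55 mm to one side of the line, within 0.06 rad of parallel to it, the other one beyond the line near its other end. Rolls like the other: a fingertip pressed on top moves twice as far as it does.
- line (a point): Middle of the marked line on the layout board, at the board's top (8 mm above the table). Straight black line, 3 mm wide, 300 mm long. Own y: along the line; x: across it; z up. The board is a fixed flat grey plate, 260 mm (across the line) by 340 mm (along it), 6 mm thick, on a 2 mm black mat; the line runs through its middle.
- standing_cap: A small capacitor standing upright on the board between the two lying ones, diameter 22, height 36 mm. Origin: centre of its foot. Not part of the work.
- standoff: Brass round spacer standing upright on the board between the two lying capacitors, diameter 18, height 28 mm. Origin: centre of its foot. Not part of the work.
- tip_cleaner: Low round tin with brass wool, diameter 68, height 41 mm, on the mat to the left. Origin: centre of its underside. Not part of the work.
- solder_reel: Grey reel lying flat, diameter 60, height 42 mm, on the mat to the left. Origin: centre of its underside. Not part of the work.
- flux_jar: Small jar, diameter 44, height 50 mm, on the mat to the right. Origin: centre of its underside. Not part of the work.
- screwdriver: Screwdriver with a yellow handle, 170 mm long, lying on the mat to the right. Origin: under its middle; own x axis along it. Not part of the work.
- pliers: Pliers with blue handles, about 145 mm long, 12 mm high, lying beyond the board. Origin: under their middle; own x axis towards the nose. Not part of the work.
Mind the look-alikes: they are no part of the job. Leave any red look-alike of the small_cap alone.

How it is judged:
By the outcome, as a careful person would: the job done as asked, in the order asked, and still so for the second after the job is handed in, with the robot touching nothing.
It also fails if it takes over 72 s, if anything falls off the work surface, if the arm or the gripper's body presses on something with over 40 N, if the wrist force passes 120 N, or if a joint passes its speed limit or range.

## Working session

There is one attempt and no reset: what is moved stays moved. The work goes in short steps, Python scripts to look and compute and a shell command to move; the robot and the scene stay as the last step left them, time stands still between calls to the robot, and variables do not carry over. Pictures are saved under pics/ and viewed, at most 10 in all, crops included, and the job is handed in when it is done.

```bash
mkdir -p pics; cat > h.py <<'E'
from cell import arm
import numpy as np, cv2
def ray(cam,px,z):
    c=arm.get_calibration(cam);K=np.array(c["intrinsics"]);T=np.array(c["pose"])
    r,cc=px
    d=np.linalg.solve(K,[cc,r,1.0]); d=T[:3,:3]@np.array([d[0],-d[1],-d[2]])
    o=T[:3,3]; return o+d*(z-o[2])/d[2]
def proj(cam,p):
    c=arm.get_calibration(cam);K=np.array(c["intrinsics"]);T=np.array(c["pose"])
    q=T[:3,:3].T@(np.array(p)-T[:3,3]); u=K@np.array([q[0],-q[1],-q[2]]); return u[:2]/u[2]
def save(cam,n):
    im=arm.get_image(cam); cv2.imwrite(f"pics/{n}.png",im[:,:,::-1]); return im
E
python3 - <<'E'
from h import *
s=arm.observe();print(s["clock"],s["position"],s["ee_rot"])
for cam in("scene","side"):
    save(cam,cam+"0")
    T=arm.get_calibration(cam);print(cam,np.round(T["pose"],3).tolist(),np.round(T["intrinsics"],1).tolist(),[k for k in T])
    for q,z in(("big_cap",.0255),("small_cap",.0205),("line",.008),("standing_cap",.008),("standoff",.008)):
        for d in arm.place_of(cam,q)[:3]: print(cam,q,round(d["conf"],2),np.round(d["point"]),np.round(ray(cam,d["point"],z),4))
E
```

```text
0.0 [ 0.14957144 -0.60659431  0.40393642] [-3.11713073e+00 -3.78549966e-01  5.43560251e-04]
scene [[0.535, -0.698, 0.476, 1.072], [0.845, 0.435, -0.311, -0.316], [0.01, 0.569, 0.822, 0.876], [0.0, 0.0, 0.0, 1.0]] [[416.7, 0.0, 314.5], [0.0, 416.7, 198.9], [0.0, 0.0, 1.0]] ['intrinsics', 'pose']
scene big_cap 0.73 [156. 348.] [0.5074 0.1559 0.0255]
scene big_cap 0.49 [208. 310.] [ 0.5952 -0.0188  0.0255]
scene small_cap 0.76 [180. 213.] [ 0.3877 -0.1808  0.0205]
scene small_cap 0.72 [255. 243.] [ 0.6204 -0.2136  0.0205]
scene small_cap 0.66 [286. 311.] [ 0.7674 -0.1227  0.0205]
scene line 0.93 [187. 324.] [0.5506 0.0538 0.008 ]
scene standing_cap 0.57 [201. 339.] [0.6067 0.0614 0.008 ]
scene standing_cap 0.39 [267. 151.] [ 0.5323 -0.4025  0.008 ]
scene standoff 0.51 [167. 308.] [0.4728 0.0545 0.008 ]
side [[0.912, 0.201, -0.357, 0.229], [-0.41, 0.435, -0.802, -0.859], [-0.006, 0.877, 0.48, 0.566], [0.0, 0.0, 0.0, 1.0]] [[404.4, 0.0, 325.1], [0.0, 404.4, 203.2], [0.0, 0.0, 1.0]] ['intrinsics', 'pose']
side big_cap 0.64 [198. 269.] [0.4983 0.1392 0.0255]
side big_cap 0.42 [286. 420.] [ 0.6624 -0.354   0.0255]
side small_cap 0.85 [266. 309.] [ 0.4844 -0.1943  0.0205]
side small_cap 0.72 [226. 400.] [ 0.7581 -0.1362  0.0205]
side small_cap 0.61 [221. 325.] [ 0.5942 -0.0356  0.0205]
side line 0.73 [214. 299.] [0.554  0.0471 0.008 ]
side line 0.54 [199. 382.] [0.8058 0.0249 0.008 ]
side standing_cap 0.51 [209. 315.] [0.6036 0.0561 0.008 ]
side standoff 0.4 [215. 274.] [0.4896 0.0679 0.008 ]
side standoff 0.38 [200. 383.] [0.8043 0.0174 0.008 ]
```

View pics/scene0.png

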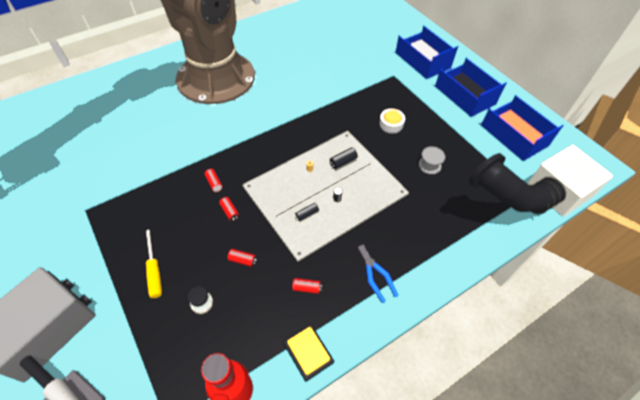

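View pics/side0.png

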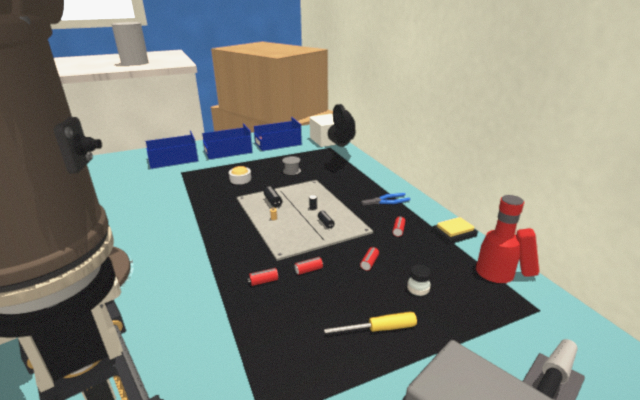

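The pictures show the big_cap near scene (156,344), the small_cap near (211,307) and the line from about (217,276) to (163,371). The standoff and standing cap stand between them, and the red cylinders are decoys. I'll move the wrist over the board, fingers shut.

```bash
python3 -m inch '0.177 -0.176 0 -0.75 0; 0.177 -0.176 0 -0.75 0; 0.177 -0.176 0 -0.75 0; 0.177 -0.176 0 -0.75 0; 0.177 -0.176 0 -0.75 0' 30
python3 - <<'E'
from h import *
from scipy.spatial.transform import Rotation as R
s=arm.observe();M=R.from_rotvec(s["ee_rot"]).as_matrix();p=np.array(s["position"])
print(s["clock"],p,M.round(3).tolist(),s["joints"]); print("to go",M.T@(np.array([.55,.05,.40])-p))
T=np.array(arm.get_calibration("wrist")["pose"]); print((M.T@(T[:3,3]-p)).round(3),(M.T@T[:3,:3]).round(3).tolist())
E
```

```text
clock: 1.1
position: [0.2801, -0.3917, 0.405]
ee_rot: [2.758, 1.503, -0.0]
force: [1.0, -0.3, 0.8]
width: 0.616
gripper_force: 0.0
1.1 [ 0.28008276 -0.39168665  0.40500759] [[0.542, 0.84, 0.0], [0.84, -0.542, -0.001], [-0.0, 0.001, -1.0]] [ 1.03335121  0.21710584 -0.23150716  1.895906    0.05786781  1.03412784
  0.20460864]
to go [ 0.51748012 -0.01261597  0.00475977]
[ 0.078 -0.     0.02 ] [[0.0, 0.957, 0.289], [1.0, 0.0, -0.001], [-0.001, 0.289, -0.957]]
```

```bash
python3 -m inch '0.25 -0.01 0 -0.58 0; 0.25 -0.01 0 -0.58 0; 0.25 -0.01 0 -0.58 0; 0.25 -0.01 0 -0.58 0; 0.25 -0.01 0 -0.58 0' 
python3 - <<'E'
from h import *
from scipy.spatial.transform import Rotation as R
s=arm.observe();M=R.from_rotvec(s["ee_rot"]).as_matrix();p=np.array(s["position"])
print(M.round(3).tolist()); print("to go",M.T@(np.array([.55,.08,.40])-p))
E
```

```text
clock: 1.6
position: [0.4083, -0.1772, 0.4051]
ee_rot: [2.215, 2.227, 0.0]
force: [1.1, -1.3, -0.8]
width: 0.181
gripper_force: 0.0
[[-0.005, 1.0, 0.001], [1.0, 0.005, -0.001], [-0.001, 0.001, -1.0]]
to go [0.25648874 0.1430871  0.00508224]
```

```bash
python3 -m inch '0.256 0.143 0 0 0; 0.256 0.143 0 0 0; 0.256 0.143 0 0 0; 0.256 0.143 0 0 0; 0.256 0.143 0 0 0' ; python3 -m inch '0.05 0.027 0 0 0; 0.05 0.027 0 0 0; 0.05 0.027 0 0 0'
python3 - <<'E'
from h import *
save("wrist","w1")
for q,z in(("big_cap",.0255),("small_cap",.0205),("line",.008),("standing_cap",.008),("standoff",.008)):
    for d in arm.place_of("wrist",q)[:3]: print(q,round(d["conf"],2),np.round(d["point"]),np.round(ray("wrist",d["point"],z),4))
E
```

```text
clock: 2.1
position: [0.5301, 0.041, 0.4049]
ee_rot: [2.221, 2.221, 0.0]
force: [1.6, -0.9, 0.2]
width: 0.002
gripper_force: 0.0
clock: 2.4
position: [0.5566, 0.0914, 0.4045]
ee_rot: [-2.216, -2.226, -0.001]
force: [-0.5, -0.0, 0.3]
width: 0.002
gripper_force: 0.0
big_cap 0.62 [136. 279.] [0.5085 0.1358 0.0255]
small_cap 0.84 [323. 454.] [ 0.7515 -0.1334  0.0205]
line 0.98 [202. 320.] [0.5565 0.047  0.008 ]
line 0.27 [224. 501.] [0.8011 0.0156 0.008 ]
standing_cap 0.7 [198. 356.] [0.6038 0.0535 0.008 ]
```

View pics/w1.png

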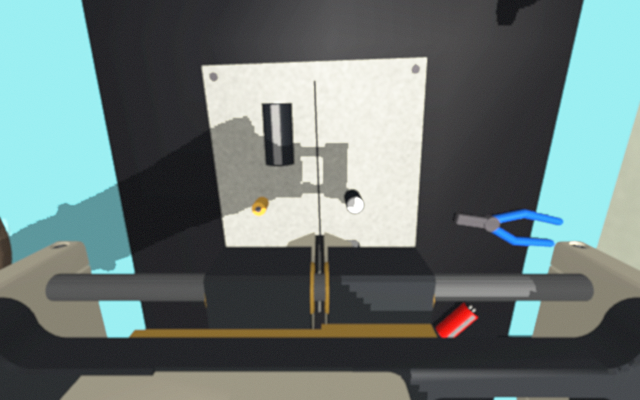

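The big_cap shows at cols 263–293, rows 103–166, the line runs from (82,315) to (235,320), and both standing parts are clear of the roll path. The small cap is hidden behind the fingers. Next I'll fit the line and the cylinder model.

```bash
cat >> h.py <<'E'
from scipy.optimize import minimize
def hullmask(cam,x,y,a,r,L,z0=.008):
    t=np.linspace(0,2*np.pi,24,endpoint=False)
    P=[]
    for e in(-L/2,L/2):
        for k in t:
            u=r*np.cos(k); P.append([x+u*np.cos(a)-e*np.sin(a),y+u*np.sin(a)+e*np.cos(a),z0+r+r*np.sin(k)])
    c=arm.get_calibration(cam);K=np.array(c["intrinsics"]);T=np.array(c["pose"])
    q=(np.array(P)-T[:3,3])@T[:3,:3]; q=q*[1,-1,-1]; u=q@K.T; u=u[:,:2]/u[:,2:]
    S=4; m=np.zeros((400*S,640*S),np.uint8)
    cv2.fillConvexPoly(m,cv2.convexHull((u*S+S/2).round().astype(np.int32)),1)
    return cv2.resize(m.astype(np.float32),(640,400),interpolation=cv2.INTER_AREA)
def fitcap(cam,reg,x,y,a,r,L):
    reg=reg.astype(np.float32)
    f=lambda v:np.abs(hullmask(cam,v[0]/100,v[1]/100,v[2]/10,r,L)-reg).sum()/reg.sum()
    x0=np.array([x*100,y*100,a*10]); sx=np.vstack([x0]+[x0+d for d in np.eye(3)*.8])
    o=minimize(f,x0,method="Nelder-Mead",options=dict(initial_simplex=sx,maxiter=120))
    return o.x/[100,100,10],o.fun
def fitline(cam,im,p0,p1):
    "p0,p1 world guesses of ends of a visible part; dark centroid across it"
    P=[]
    g=cv2.cvtColor(im,cv2.COLOR_RGB2GRAY).astype(float)
    n=np.array([p1[1]-p0[1],p0[0]-p1[0]]);n=n/np.linalg.norm(n)
    for s in np.linspace(0,1,40):
        b=np.array(p0)+s*(np.array(p1)-p0); ts=np.linspace(-.01,.01,81)
        px=np.array([proj(cam,[*(b+t*n),.008]) for t in ts],np.float32)
        v=cv2.remap(g.astype(np.float32),px[:,:1],px[:,1:],cv2.INTER_LINEAR)[:,0]
        w=np.clip(np.median(v)-25-v,0,None)
        if w.sum()>30: P.append(b+n*(w@ts/w.sum()))
    P=np.array(P,np.float32); l=cv2.fitLine(P,cv2.DIST_HUBER,0,.001,.001).ravel()
    if l[1]<0: l[:2]*=-1
    return l,len(P)   # dir, point
E
python3 - <<'E'
from h import *
im=cv2.imread("pics/w1.png")[:,:,::-1].copy()
a=ray("wrist",(85,315),.008)[:2];b=ray("wrist",(230,320),.008)[:2];print(a,b)
l,n=fitline("wrist",im,b,a);print("line",l,n,"yaw",np.arctan2(-l[0],l[1]))
im=save("wrist","w2"); x=arm.silhouettes("wrist","big_cap")
for d in x[:2]:
    print(d["conf"],d["point"],d["region"].sum()); print(fitcap("wrist",d["region"],.508,.136,0,.0175,.07))
# dark-threshold check
for d in x[:1]:
    r,c=np.where(d["region"]);print(r.min(),r.max(),c.min(),c.max())
for cam in("scene","side"):
  im=arm.get_image(cam)
  for q,g,r,L in(("small_cap",(.595,-.025),.0125,.056),("big_cap",(.508,.136),.0175,.07)):
    for d in arm.silhouettes(cam,q):
        p=ray(cam,d["point"],.02)
        if abs(p[:2]-g).max()<.05: print(cam,q,d["conf"],fitcap(cam,d["region"],*g,0,r,L))
E
```

```text
[0.55138474 0.19269179] [0.55720031 0.00811503]Traceback (most recent call last):
  File "<stdin>", line 4, in <module>
  File "h.py", line 38, in fitline
    px=np.array([proj(cam,[*(b+t*n),.008]) for t in ts],np.float32)
                 ~~~~^^^^^^^^^^^^^^^^^^^^^
  File "h.py", line 9, in proj
    c=arm.get_calibration(cam);K=np.array(c["intrinsics"]);T=np.array(c["pose"])
ValueError: time passes only in moves, steps and waits
```

```bash
python3 - <<'E'
s=open('h.py').read().replace("arm.get_calibration(cam)","cal(cam)")
s=s.replace("def ray","C={}\ndef cal(cam):\n    if cam not in C: C[cam]=arm.get_calibration(cam)\n    return C[cam]\ndef ray",1)
open('h.py','w').write(s)
E
python3 - <<'E'
from h import *
im=cv2.imread("pics/w1.png")[:,:,::-1].copy()
a=ray("wrist",(85,315),.008)[:2];b=ray("wrist",(230,320),.008)[:2];print(a,b)
l,n=fitline("wrist",im,b,a);print("line",l,n,"yaw",np.arctan2(-l[0],l[1]))
im=save("wrist","w2"); x=arm.silhouettes("wrist","big_cap")
for d in x[:2]:
    print(d["conf"],d["point"],d["region"].sum()); print(fitcap("wrist",d["region"],.508,.136,0,.0175,.07))
for cam in("scene","side"):
  im=arm.get_image(cam)
  for q,g,r,L in(("small_cap",(.595,-.025),.0125,.056),("big_cap",(.508,.136),.0175,.07)):
    for d in arm.silhouettes(cam,q):
        p=ray(cam,d["point"],.02)
        if abs(p[:2]-g).max()<.05: print(cam,q,d["conf"],fitcap(cam,d["region"],*g,0,r,L))
E
```

```text
[0.55138474 0.19269179] [0.55720031 0.00811503]
line [-0.03425722  0.9994131   0.554395    0.08572059] 40 yaw 0.03426392
0.71 [130.2, 276.2] 1933
(array([0.5081889 , 0.14159345, 0.01461575]), np.float64(0.04804707691073418))
scene small_cap 0.49 (array([ 0.59606934, -0.02922462, -0.02504868]), np.float64(0.1197916641831398))
scene big_cap 0.73 (array([0.50506076, 0.14275289, 0.04340856]), np.float64(0.17636719346046448))
side small_cap 0.47 (array([ 0.59977573, -0.02747448,  0.00892672]), np.float64(0.07941988855600357))
side big_cap 0.71 (array([ 0.50953324,  0.14042121, -0.00514492]), np.float64(0.08662683516740799))
```

```bash
python3 - <<'E'
from h import *
o=[]
for cam in("scene","side"):
    im=arm.get_image(cam); u,v=map(int,proj(cam,[.556,.092,.24])); print(u,v)
    c=im[max(0,v-45):v+45,max(0,u-60):u+60]; o.append(cv2.resize(c,(480,360),interpolation=cv2.INTER_CUBIC)[:, :390])
cv2.imwrite("pics/tip.png",np.hstack(o)[:,:,::-1])
E
```

```text
343 117
290 127
```

View pics/tip.png

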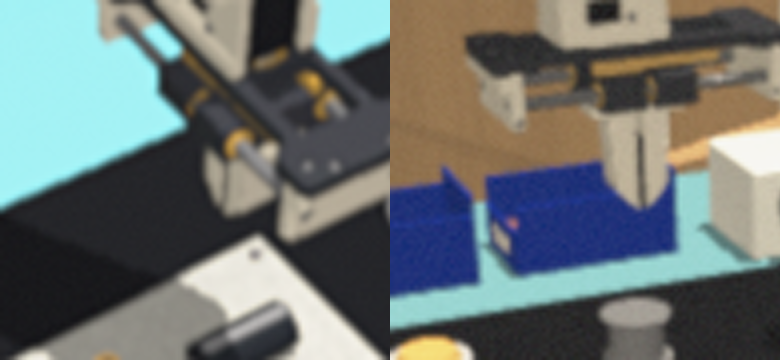

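The tips taper along tool y but are 19 mm wide along tool x, so I'll turn tool x across the line. I'll roll in about four strokes of 11 mm cap travel each, with the tip moving 22 mm per stroke.

```bash
python3 -m inch '0.05 -0.054 0.10 0.75 0; 0.05 -0.054 0.10 0.75 0; 0.05 -0.054 0.10 0.75 0; 0.05 -0.054 0.10 0.75 0; 0.05 -0.054 0.10 0.75 0' 
python3 -m inch '0 0 0 0.75 0; 0 0 0 0.75 0; 0 0 0 0.75 0; 0 0 0 0.75 0; 0 0 0 0.75 0' 
cat > st.py <<'E'
from h import *
import sys
from scipy.spatial.transform import Rotation as R
s=arm.observe();M=R.from_rotvec(s["ee_rot"]).as_matrix();p=np.array(s["position"])
yaw=np.arctan2(M[1,0],M[0,0]);t=np.array([float(v) for v in sys.argv[1:4]])
print("yaw",yaw.round(4),"roll to go",(yaw-.034).round(4),"to go",(M.T@(t-p)).round(4),"j",np.round(s["joints"],2),"t",s["clock"])
E
python3 st.py .5027 .1416 .235
```

```text
clock: 3.7
position: [0.5017, 0.1399, 0.3039]
ee_rot: [-2.883, -1.248, 0.003]
force: [0.0, -0.5, -0.5]
width: 0.004
gripper_force: 0.0
clock: 4.2
position: [0.5024, 0.1395, 0.3048]
ee_rot: [-3.14, -0.103, -0.0]
force: [-0.8, -0.1, 0.4]
width: 0.009
gripper_force: 0.0
yaw 0.0658 roll to go 0.0318 to go [ 0.0005 -0.0021  0.0698] j [-0.2   0.39 -0.23  1.93  0.12  0.83 -2.  ] t 4.2
```

```bash
python3 -m inch '0 -0.002 0.05 0.03 0; 0 -0.002 0.07 0.03 0; 0 -0.002 0.07 0.03 0; 0 -0.002 0.07 0.03 0'; python3 st.py .5027 .1416 .235
python3 - <<'E'
from h import *
im=save("wrist","w3")
for q,z in(("big_cap",.0255),("small_cap",.0205),("line",.008)):
    for d in arm.silhouettes("wrist",q)[:2]: print(q,d["conf"],d["point"],ray("wrist",d["point"],z), d["region"].sum())
E
```

```text
clock: 4.6
position: [0.5024, 0.1415, 0.2351]
ee_rot: [-3.141, -0.066, 0.0]
force: [-0.3, -0.6, 0.5]
width: 0.005
gripper_force: 0.0
yaw 0.0421 roll to go 0.0081 to go [ 0.0003 -0.0001  0.0001] j [-0.22  0.49 -0.21  1.99  0.16  0.67 -2.06] t 4.6
big_cap 0.9 [220.3, 319.1] [0.50885825 0.14213298 0.0255    ] 4935
big_cap 0.38 [128.7, 425.7] [0.57230535 0.07845768 0.0255    ] 100632
small_cap 0.81 [91.2, 592.5] [ 0.59881182 -0.02277222  0.0205    ] 4059
line 0.83 [128.0, 429.0] [0.57208007 0.07017004 0.008     ] 99813
```

View pics/w3.png

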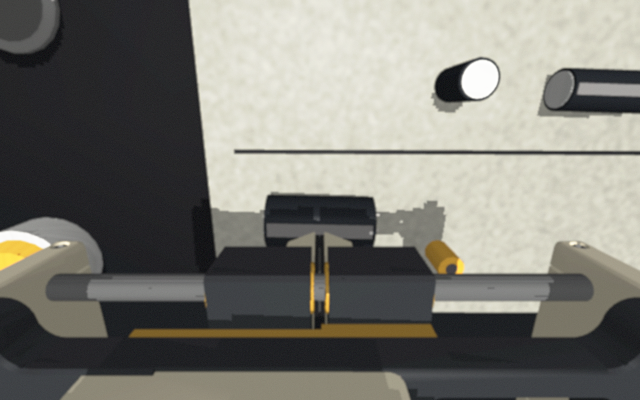

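The tip stands just behind the big_cap's axis (cap at rows 195–245, cols 265–375), with the line at row ~152 ahead and the small cap beyond it. Now I'll touch down.

```bash
python3 -m inch '0 0 0.01 0.008 0; 0 0 0.0130 0.008 0; 0 0 0.0130 0.008 0'; python3 -m inch '0 0 0.0005 0 0; 0 0 0.001 0 0; 0 0 0.001 0 0'; python3 -m inch '0 0 0.0005 0 0;0 0 0.0005 0 0'
```

```text
clock: 5.1
position: [0.5022, 0.1412, 0.2214]
ee_rot: [3.141, 0.053, -0.0]
force: [0.3, -0.5, 0.8]
width: 0.007
gripper_force: 0.0
clock: 5.4
position: [0.5026, 0.1412, 0.2212]
ee_rot: [-3.141, -0.053, -0.002]
force: [-0.6, -0.9, 5.6]
width: 0.005
gripper_force: 2.6
clock: 5.6
position: [0.5029, 0.1412, 0.221]
ee_rot: [-3.141, -0.052, -0.003]
force: [0.1, -0.8, 9.1]
width: 0.003
gripper_force: 4.4
```

```bash
python3 -m inch '0.003 0 0 0 0; 0.008 0 0 0 0; 0.014 0 0 0 0; 0.019 0 0 0 0; 0.022 0 0 0 0'; python3 -m inch '0 0 0 0 0; 0 0 0 0 0; 0 0 0 0 0'
python3 - <<'E'
from h import *
im=save("wrist","w4")
for d in arm.silhouettes("wrist","big_cap")[:1]: print(d["conf"],d["point"],ray("wrist",d["point"],.0255), d["region"].sum(), fitcap("wrist",d["region"],.519,.1416,.015,.0175,.07))
a=ray("wrist",(150,250),.008)[:2]
print(fitline("wrist",im,np.array([.5565,.02]),np.array([.5516,.165])))
E
```

```text
clock: 6.1
position: [0.5251, 0.1417, 0.221]
ee_rot: [3.141, 0.052, 0.003]
force: [-0.0, -1.4, 10.2]
width: 0.004
gripper_force: 4.9
clock: 6.4
position: [0.5249, 0.1417, 0.2211]
ee_rot: [3.141, 0.052, 0.003]
force: [0.4, -1.8, 8.9]
width: 0.007
gripper_force: 4.5
0.92 [231.0, 314.4] [0.52919315 0.14499311 0.0255    ] 2610 (array([0.52014336, 0.14180642, 0.01569404]), np.float64(1.5020833015441895))
(array([-0.03870291,  0.99925077,  0.55412006,  0.09473568], dtype=float32), 40)
```

View pics/w4.png

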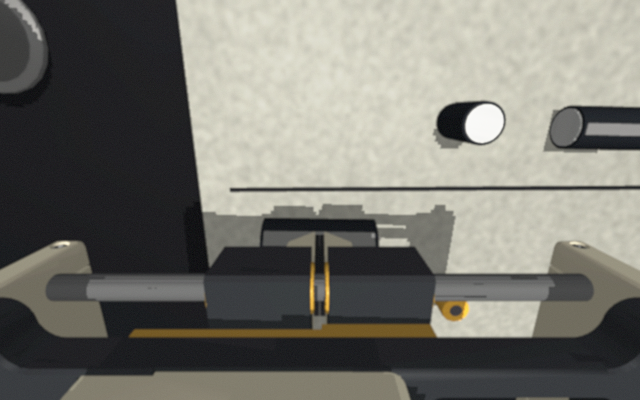

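The cap's front edge moved towards the line at row 188 and its stripe turned, so it is rolling. I'll reset and repeat.

```bash
python3 -m inch '0 0 -0.006 0 0; -0.006 0 -0.008 0 0; -0.0112 0 -0.006 0 0; -0.0112 0 -0.001 0 0; -0.0112 0 0 0 0'; python3 -m inch '0 0 0 0 0; 0.003 0 0 0 0; 0.009 0 0 0 0; 0.016 0 0 0 0; 0.022 0 0 0 0';  python3 -m inch '0 0 0 0 0; 0 0 0 0 0'
python3 -m inch '0 0 -0.006 0 0; -0.006 0 -0.008 0 0; -0.0112 0 -0.006 0 0; -0.0112 0 -0.001 0 0; -0.0112 0 0 0 0'; python3 -m inch '0 0 0 0 0; 0.003 0 0 0 0; 0.009 0 0 0 0; 0.016 0 0 0 0; 0.022 0 0 0 0';  python3 -m inch '0 0 0 0 0; 0 0 0 0 0'; python3 -m inch '0 0 -0.01 0 0; -0.05 0 -0.05 0 0; -0.06 0 -0.07 0 0; -0.06 0 -0.07 0 0'
cat > m.py <<'E'
from h import *
import sys
q,x,y=sys.argv[1],float(sys.argv[2]),float(sys.argv[3]); r,L=(.0175,.07) if q[0]=='b' else (.0125,.056)
im=save("wrist",sys.argv[4]); print(proj("wrist",[x,y,.008+r]))
l,n=fitline("wrist",im,np.array([.554+.037*(.095-float(sys.argv[5])),float(sys.argv[5])]),np.array([.554+.037*(.095-float(sys.argv[6])),float(sys.argv[6])]))
print("line",l,n,"yaw",-l[0]/l[1])
for d in arm.silhouettes("wrist",q)[:2]:
    p=ray("wrist",d["point"],.008+r); print(d["conf"],d["point"],p.round(4),d["region"].sum())
    if abs(p[:2]-[x,y]).max()<.04:
        v,f=fitcap("wrist",d["region"],x,y,.02,r,L)
        dx=(v[0]-l[2]-(v[1]-l[3])*l[0]/l[1])
        print("fit",v.round(4),"err",round(f,3),"off line",dx.round(4),"yaw rel",(v[2]+l[0]/l[1]).round(4))
E
python3 m.py big_cap .541 .142 w5 0.02 0.09
```

```text
clock: 7.0
position: [0.5135, 0.1418, 0.2208]
ee_rot: [-3.141, -0.053, -0.003]
force: [0.5, -2.0, 18.0]
width: 0.005
gripper_force: 9.2
clock: 7.5
position: [0.536, 0.1423, 0.221]
ee_rot: [-3.141, -0.052, -0.004]
force: [-1.0, -0.6, 13.4]
width: 0.006
gripper_force: 6.6
clock: 7.7
position: [0.536, 0.1423, 0.221]
ee_rot: [-3.141, -0.052, -0.004]
force: [0.9, -0.5, 12.9]
width: 0.005
gripper_force: 6.4
clock: 8.2
position: [0.5242, 0.1421, 0.2207]
ee_rot: [-3.141, -0.053, -0.003]
force: [-0.7, -2.4, 18.3]
width: -0.001
gripper_force: 9.3
clock: 8.7
position: [0.5468, 0.1426, 0.221]
ee_rot: [-3.141, -0.052, -0.004]
force: [-1.3, -1.5, 12.9]
width: 0.007
gripper_force: 6.7
clock: 8.9
position: [0.5468, 0.1426, 0.221]
ee_rot: [-3.141, -0.052, -0.004]
force: [0.6, -2.0, 13.7]
width: -0.0
gripper_force: 6.5
clock: 9.3
position: [0.4839, 0.1414, 0.2929]
ee_rot: [-3.14, -0.056, -0.003]
force: [1.2, 0.2, 0.7]
width: 0.006
gripper_force: 0.0
[320.68865772 138.31376146]
line [-0.03649659  0.9993338   0.55691195  0.05397458] 40 yaw 0.036520924
0.8 [135.9, 319.6] [0.5429 0.1429 0.0255] 3956
fit [0.5433 0.1419 0.015 ] err 0.044 off line -0.0104 yaw rel -0.0215
```

View pics/w5.png

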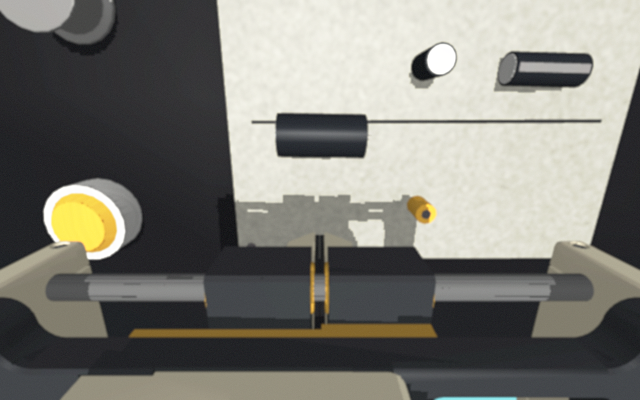

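The big_cap (cols 276–366, rows 113–157) is about 10 mm short of the line, with the right end clear. One more stroke, then a check from above.

```bash
python3 -m inch '0.0515 0 0.03 0 0; 0.0515 0 0.06 0 0; 0.0515 0 0.067 0 0; 0.0515 0 0.07 0 0; 0.0515 0 0.07 0 0'; python3 -m inch '0.002 0 0 0 0; 0.006 0 0 0 0; 0.012 0 0 0 0; 0.017 0 0 0 0; 0.020 0 0 0 0';  python3 -m inch '0 0 0 0 0; 0 0 0 0 0; 0 0 -0.01 0 0'; python3 -m inch '-0.04 0 -0.03 0 0; -0.05 0 -0.07 0 0; -0.05 0 -0.09 0 0; -0.05 0 -0.09 0 0'; python3 m.py big_cap .553 .142 w6 0.02 0.09
```

```text
clock: 9.9
position: [0.5388, 0.1417, 0.221]
ee_rot: [3.14, 0.051, 0.004]
force: [0.6, -3.4, 12.8]
width: 0.006
gripper_force: 6.6
clock: 10.4
position: [0.5584, 0.1422, 0.2209]
ee_rot: [3.14, 0.051, 0.002]
force: [-0.1, -5.1, 14.5]
width: 0.0
gripper_force: 7.0
clock: 10.7
position: [0.5569, 0.1425, 0.2293]
ee_rot: [3.14, 0.052, -0.004]
force: [-0.5, 0.0, -0.3]
width: 0.004
gripper_force: 0.0
clock: 11.1
position: [0.5076, 0.142, 0.3231]
ee_rot: [-3.14, -0.054, -0.006]
force: [0.2, 0.9, -0.4]
width: 0.005
gripper_force: 0.0
[320.78990384 146.69813713]
line [-0.03846085  0.9992601   0.5550484   0.0531867 ] 40 yaw 0.03848933
0.66 [148.6, 320.8] [0.5513 0.1419 0.0255] 3047
fit [0.5497 0.1417 0.012 ] err 0.034 off line -0.0019 yaw rel -0.0265
```

```bash
python3 -m inch '-0.032 0 0 0 0; -0.032 0 0 0 0; -0.032 0 0 0 0; -0.032 0 0 0 0'; python3 m.py big_cap .551 .142 w7 0.02 0.09;  python3 m.py big_cap .551 .142 w8 0.02 0.09; python3 - <<'E'
import cv2;a=cv2.imread("pics/w7.png");cv2.imwrite("pics/w7c.png",cv2.resize(a[60:220,200:460],None,fx=3,fy=3,interpolation=cv2.INTER_CUBIC))
E
```

```text
clock: 11.6
position: [0.4758, 0.1403, 0.3195]
ee_rot: [3.141, 0.053, -0.001]
force: [0.4, 0.9, -0.1]
width: 0.009
gripper_force: 0.0
[320.15636361 112.27133733]
line [-0.03880666  0.9992467   0.5558793   0.05501477] 40 yaw 0.038835917
0.98 [113.2, 318.5] [0.5502 0.1434 0.0255] 3490
fit [0.5506 0.1423 0.0206] err 0.022 off line -0.0019 yaw rel -0.0182
[320.21154731 112.28899041]
line [-0.03729988  0.9993041   0.55557656  0.05751983] 40 yaw 0.037325848
0.73 [112.0, 321.7] [0.5513 0.1407 0.0255] 3420
fit [0.5504 0.142  0.0224] err 0.029 off line -0.002 yaw rel -0.015
```

View pics/w7c.png

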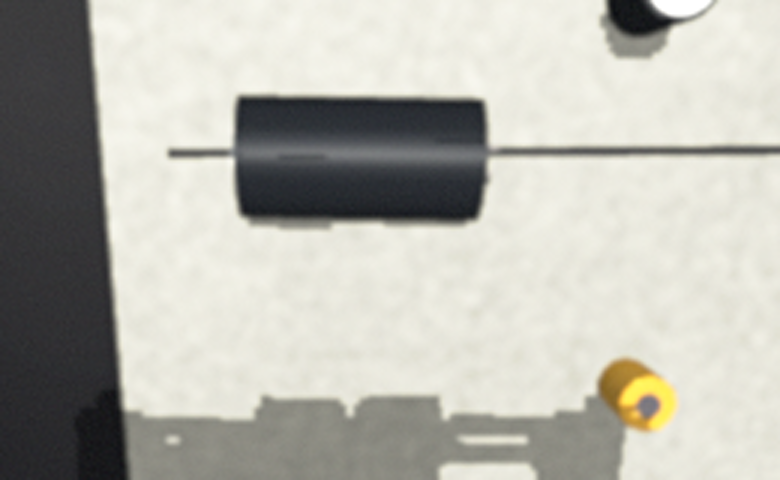

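The cap lies over the line but about 1.9 mm short (cap centre row ~157, line row ~152 in the crop). One more small roll.

```bash
python3 -m inch '0.05 0 0.04 0 0; 0.072 0 0.085 0 0; 0.072 0 0.095 0 0; 0.072 0 0.0985 0 0; 0.072 0 0.0995 0 0'; python3 -m inch '0 0 0 0 0; 0.001 0 0 0 0; 0.0025 0 0 0 0; 0.0038 0 0 0 0; 0.0038 0 0 0 0';  python3 -m inch '0 0 0 0 0; 0 0 0 0 0; 0 0 -0.01 0 0; 0 0 -0.02 0 0'; python3 -m inch '-0.04 0 -0.04 0 0; -0.077 0 -0.08 0 0; -0.077 0 -0.08 0 0; -0.077 0 -0.08 0 0; -0.077 0 -0.08 0 0'; python3 m.py big_cap .553 .142 w9 0.02 0.09; python3 m.py big_cap .553 .142 w10 0.02 0.09
```

```text
clock: 12.3
position: [0.5487, 0.1423, 0.221]
ee_rot: [3.141, 0.051, 0.003]
force: [0.7, -3.2, 10.7]
width: 0.003
gripper_force: 5.4
clock: 12.8
position: [0.5517, 0.1424, 0.2212]
ee_rot: [3.141, 0.052, 0.002]
force: [-0.4, -3.6, 5.8]
width: 0.003
gripper_force: 2.8
clock: 13.2
position: [0.551, 0.1432, 0.2412]
ee_rot: [-3.141, -0.053, 0.001]
force: [0.8, -1.2, -0.2]
width: 0.008
gripper_force: 0.0
clock: 13.7
position: [0.4747, 0.1403, 0.3208]
ee_rot: [-3.141, -0.053, -0.002]
force: [0.0, -0.2, -1.1]
width: 0.006
gripper_force: 0.0
[320.1112262  108.75278481]
line [-0.03733252  0.9993029   0.5554261   0.05499801] 40 yaw 0.03735856
0.7 [111.6, 322.0] [0.5507 0.1403 0.0255] 3470
fit [0.5506 0.1419 0.0185] err 0.027 off line -0.0016 yaw rel -0.0189
[319.98617942 108.16548795]
line [-0.04023879  0.9991901   0.5555111   0.05500115] 40 yaw 0.04027141
0.74 [108.5, 320.5] [0.5527 0.1415 0.0255] 3540
fit [0.5507 0.1423 0.0245] err 0.032 off line -0.0013 yaw rel -0.0157
```

```bash
cat > e.py <<'E'
from h import *
import sys
n,x,y,r,L,y0,y1=sys.argv[1],*map(float,sys.argv[2:8])
im=save("wrist",n); g=cv2.cvtColor(im,cv2.COLOR_RGB2GRAY)
m=(g<125).astype(np.uint8); m=cv2.morphologyEx(m,cv2.MORPH_OPEN,np.ones((7,7)))
m=cv2.morphologyEx(m,cv2.MORPH_CLOSE,np.ones((9,9)))
k,lab,st,_=cv2.connectedComponentsWithStats(m); u,v=proj("wrist",[x,y,.008+r]).astype(int); reg=lab==lab[v,u]; print(reg.sum(),st[lab[v,u]])
l,_=fitline("wrist",im,np.array([.554+.037*(.095-y0),y0]),np.array([.554+.037*(.095-y1),y1]))
v,f=fitcap("wrist",reg,x,y,.02,r,L)
print("line",l,"fit",v.round(4),round(f,3),"off",(v[0]-l[2]-(v[1]-l[3])*l[0]/l[1]).round(4),"off w/ yaw .0375",(v[0]-l[2]+(v[1]-l[3])*.0375).round(4),"yawrel",(v[2]-.0375).round(4))
E
python3 e.py w11 .552 .142 .0175 .07 .02 .095
```

```text
3392 [ 278   90   84   42 3392]
line [-0.03741507  0.9992998   0.55545235  0.06019839] fit [0.5504 0.1428 0.014 ] 0.035 off -0.002 off w/ yaw .0375 -0.002 yawrel -0.0235
```

```bash
python3 -m inch '0.05 0 0.04 0 0; 0.0715 0 0.08 0 0; 0.0715 0 0.09 0 0; 0.0715 0 0.09 0 0; 0.0715 0 0.09 0 0'; python3 -m inch '0 0 0.005 0 0; 0 0 0.008 0 0; 0 0 0.009 0 0; 0 0 0.010 0 0; 0 0 0.010 0 0'; python3 -m inch '0.001 0 0 0 0; 0.002 0 0 0 0; 0.003 0 0 0 0; 0.004 0 0 0 0; 0.005 0 0 0 0';  python3 -m inch '0 0 0 0 0; 0 0 0 0 0; 0 0 0 0 0'; python3 -m inch '0 0 -0.001 0 0; 0 0 -0.002 0 0; 0 0 -0.003 0 0; 0 0 -0.006 0 0; 0 0 -0.02 0 0'; python3 -m inch '-0.04 0 -0.04 0 0; -0.077 0 -0.08 0 0; -0.077 0 -0.08 0 0; -0.077 0 -0.08 0 0; -0.077 0 -0.08 0 0'; python3 e.py w12 .552 .142 .0175 .07 .02 .095;python3 m.py big_cap .553 .142 w13 0.02 0.09
```

```text
clock: 14.45
position: [0.5453, 0.1429, 0.2304]
ee_rot: [3.141, 0.053, -0.003]
force: [-0.5, 0.0, 0.5]
width: 0.004
gripper_force: 0.0
clock: 14.95
position: [0.5457, 0.1428, 0.2213]
ee_rot: [-3.141, -0.053, -0.002]
force: [0.9, -0.4, 2.4]
width: 0.002
gripper_force: 1.2
clock: 15.45
position: [0.551, 0.1429, 0.2211]
ee_rot: [-3.141, -0.053, -0.002]
force: [-0.4, -1.3, 6.3]
width: 0.005
gripper_force: 3.0
clock: 15.75
position: [0.551, 0.1429, 0.2212]
ee_rot: [-3.141, -0.053, -0.002]
force: [0.1, -0.9, 6.1]
width: 0.005
gripper_force: 2.8
clock: 16.25
position: [0.5499, 0.1427, 0.24]
ee_rot: [3.14, 0.053, -0.004]
force: [-0.4, -0.3, 0.3]
width: 0.007
gripper_force: 0.0
clock: 16.75
position: [0.4742, 0.1402, 0.3209]
ee_rot: [-3.141, -0.052, -0.002]
force: [0.0, -0.5, 0.3]
width: 0.006
gripper_force: 0.0
3408 [ 279   87   83   43 3408]
line [-0.03943263  0.9992222   0.55522364  0.05864936] fit [0.553  0.1418 0.0132] 0.038 off 0.001 off w/ yaw .0375 0.0009 yawrel -0.0243
[319.90722891 107.85161466]
line [-0.03784428  0.9992837   0.5553791   0.05697333] 40 yaw 0.037871405
0.76 [106.0, 319.8] [0.5545 0.1421 0.0255] 3573
fit [0.5531 0.1422 0.0261] err 0.035 off line 0.0009 yaw rel -0.0118
```

The big_cap is within 1 mm of the line. On to the small_cap.

```bash
python3 -m inch '0.04 0.169 0 0 0; 0.04 0.169 0 0 0; 0.04 0.169 0 0 0; 0.04 0.169 0 0 0; 0.04 0.169 0 0 0'; python3 -m inch '0 0 0 0 0;0 0 0 0 0'; python3 m.py small_cap .597 -.027 w14 -0.06 0.06; python3 e.py w15 .597 -.027 .0125 .056 -0.06 0.06
```

```text
clock: 17.4
position: [0.5202, -0.032, 0.3194]
ee_rot: [3.14, 0.042, -0.002]
force: [-0.3, 0.5, -1.2]
width: 0.003
gripper_force: 0.0
clock: 17.6
position: [0.5192, -0.026, 0.3201]
ee_rot: [-3.14, -0.055, 0.002]
force: [0.3, 0.3, 1.0]
width: 0.005
gripper_force: 0.0
[323.89801195 109.10137438]
line [-0.03879916  0.999247    0.5577524   0.00185746] 40 yaw 0.03882839
0.77 [319.6, 450.2] [ 0.378  -0.1765  0.0205] 929
0.7 [228.4, 472.4] [ 0.4875 -0.1811  0.0205] 1617
1405 [ 295   94   64   30 1405]
line [-0.03780187  0.9992853   0.5577293   0.00308907] fit [ 0.5976 -0.0285  0.0198] 0.382 off 0.0387 off w/ yaw .0375 0.0387 yawrel -0.0177
```

View pics/w14.png

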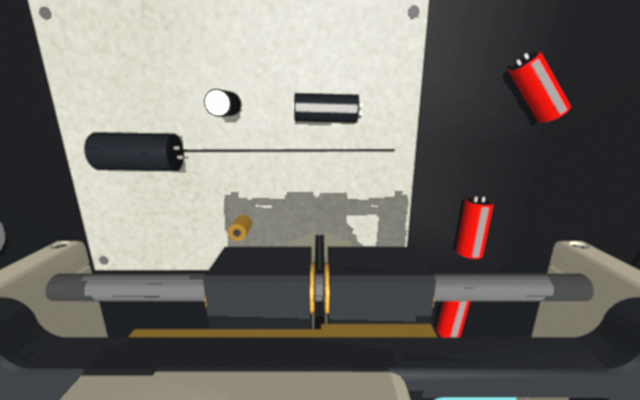

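The small_cap is at cols 295–359, rows 94–123. Its bright stripe split the mask, so I'll refit with the hull.

```bash
sed -i 's/^k,lab/HH=1\nk,lab/; s/^l,_=fit/h=cv2.convexHull(np.argwhere(reg)[:,::-1].astype(np.int32)); mm=np.zeros((400,640),np.uint8); cv2.fillConvexPoly(mm,h,1); reg=mm>0\nl,_=fit/' e.py; python3 e.py w16 .597 -.027 .0125 .056 -0.06 0.06; python3 st.py .602 -.028 .225
```

```text
101187 [     0      0    640    400 101187]
line [-3.7834868e-02  9.9928403e-01  5.5786926e-01  1.3107376e-05] fit [ 0.6612 -0.0591 -0.3932] 0.988 off 0.1011 off w/ yaw .0375 0.1011 yawrel -0.4307
yaw 0.0356 roll to go 0.0016 to go [0.0827 0.0049 0.0956] j [ 0.09  0.37 -0.18  1.92  0.09  0.86 -1.67] t 17.8
```

```bash
sed -i 's/np.ones((9,9))/np.ones((15,15))/' e.py; python3 e.py w17 .597 -.027 .0125 .056 -0.06 0.06; python3 -m inch '0.05 0.004 0.05 0 0; 0.083 0.004 0.0956 0 0; 0.083 0.004 0.0956 0 0; 0.083 0.004 0.0956 0 0; 0.083 0.004 0.0956 0 0'; python3 st.py .6026 -.028 .2115
```

```text
1823 [ 294   94   64   30 1823]
line [-3.81937847e-02  9.99270380e-01  5.57855785e-01  1.26094965e-05] fit [ 0.5978 -0.029   0.0201] 0.046 off 0.0388 off w/ yaw .0375 0.0388 yawrel -0.0174
clock: 18.35
position: [0.602, -0.028, 0.2249]
ee_rot: [-3.141, -0.054, 0.002]
force: [-0.4, 0.6, 0.1]
width: 0.002
gripper_force: 0.0
yaw 0.0343 roll to go 0.0003 to go [0.0007 0.     0.0134] j [ 0.06  0.6  -0.15  1.8   0.13  0.75 -1.69] t 18.35
```

```bash
python3 -m inch '0.0007 0 0.008 0 0; 0.0007 0 0.012 0 0; 0.0007 0 0.0135 0 0; 0.0007 0 0.0145 0 0; 0.0007 0 0.0145 0 0'
```

```text
clock: 18.85
position: [0.6033, -0.0284, 0.2113]
ee_rot: [3.141, 0.053, 0.002]
force: [-0.6, 0.0, 1.8]
width: 0.006
gripper_force: 1.2
```

```bash
python3 -m inch '0 0 0.0008 0 0; -0.003 0 0.0008 0 0; -0.009 0 0.0008 0 0; -0.016 0 0.0008 0 0; -0.020 0 0.0008 0 0'; python3 -m inch '0 0 0 0 0; 0 0 0 0 0'
python3 -m inch '0 0 -0.006 0 0; 0.005 0 -0.008 0 0; 0.010 0 -0.006 0 0; 0.010 0 -0.001 0 0; 0.010 0 0 0 0'; python3 -m inch '0 0 0 0 0; -0.003 0 0 0 0; -0.009 0 0 0 0; -0.016 0 0 0 0; -0.020 0 0 0 0';  python3 -m inch '0 0 0 0 0; 0 0 0 0 0; 0 0 -0.003 0 0; 0 0 -0.01 0 0; 0 0 -0.01 0 0'
python3 -m inch '-0.04 0 -0.04 0 0; -0.07 0 -0.08 0 0; -0.08 0 -0.1 0 0;-0.08 0 -0.1 0 0;-0.08 0 -0.1 0 0'; python3 e.py w18 .578 -.028 .0125 .056 -0.09 0.06
```

```text
clock: 19.35
position: [0.5835, -0.0288, 0.211]
ee_rot: [-3.141, -0.053, -0.004]
force: [0.7, 1.2, 7.2]
width: 0.006
gripper_force: 3.9
clock: 19.55
position: [0.5837, -0.0288, 0.211]
ee_rot: [-3.141, -0.053, -0.004]
force: [-0.8, 0.4, 8.6]
width: 0.004
gripper_force: 4.3
clock: 20.05
position: [0.5944, -0.0287, 0.2108]
ee_rot: [3.141, 0.053, 0.005]
force: [-0.9, -0.5, 20.2]
width: 0.005
gripper_force: 9.8
clock: 20.55
position: [0.5739, -0.029, 0.2109]
ee_rot: [-3.141, -0.053, -0.005]
force: [-0.4, -0.2, 12.6]
width: 0.009
gripper_force: 6.5
clock: 21.05
position: [0.5732, -0.0295, 0.2202]
ee_rot: [3.141, 0.053, 0.0]
force: [-0.5, -0.4, 0.4]
width: 0.003
gripper_force: 0.0
clock: 21.55
position: [0.4932, -0.0323, 0.3201]
ee_rot: [3.141, 0.053, 0.002]
force: [0.2, 0.4, -0.9]
width: 0.006
gripper_force: 0.0
1800 [ 287   87   65   29 1800]
line [-0.06252067  0.99804366  0.55969995 -0.01378427] fit [ 0.5778 -0.0287  0.0185] 0.064 off 0.0172 off w/ yaw .0375 0.0176 yawrel -0.019
```

The small_cap rolled exactly as planned (20 mm), with about 18.8 mm left. Two more strokes.

```bash
python3 -m inch '0.05 0 0.04 0 0; 0.089 0 0.08 0 0; 0.089 0 0.10 0 0; 0.089 0 0.10 0 0; 0.089 0 0.10 0 0'; python3 -m inch '0 0 0.007 0 0; 0 0 0.009 0 0; 0 0 0.010 0 0; 0 0 0.010 0 0'; python3 -m inch '-0.003 0 0 0 0; -0.007 0 0 0 0; -0.012 0 0 0 0; -0.017 0 0 0 0; -0.020 0 0 0 0'; python3 -m inch '0 0 0 0 0; 0 0 0 0 0'
python3 -m inch '0 0 -0.006 0 0; 0.005 0 -0.008 0 0; 0.010 0 -0.006 0 0; 0.010 0 -0.001 0 0; 0.010 0 0 0 0'; python3 -m inch '0 0 0 0 0; -0.003 0 0 0 0; -0.008 0 0 0 0; -0.014 0 0 0 0; -0.0175 0 0 0 0';  python3 -m inch '0 0 0 0 0; 0 0 0 0 0; 0 0 -0.002 0 0; 0 0 -0.01 0 0; 0 0 -0.01 0 0'
python3 -m inch '-0.04 0 -0.04 0 0; -0.07 0 -0.08 0 0; -0.08 0 -0.1 0 0;-0.08 0 -0.1 0 0;-0.08 0 -0.1 0 0'; python3 e.py w19 .559 -.028 .0125 .056 0.01 0.08;python3 m.py small_cap .559 -.028 w20 0.01 0.08
```

```text
clock: 22.1
position: [0.5815, -0.029, 0.2179]
ee_rot: [-3.141, -0.053, 0.007]
force: [0.1, -0.1, 0.2]
width: 0.006
gripper_force: 0.0
clock: 22.5
position: [0.5824, -0.0292, 0.2112]
ee_rot: [3.141, 0.053, 0.004]
force: [0.2, 0.5, 2.8]
width: 0.003
gripper_force: 1.5
clock: 23.0
position: [0.5621, -0.0295, 0.2111]
ee_rot: [-3.141, -0.053, -0.004]
force: [0.7, 0.8, 6.8]
width: 0.005
gripper_force: 3.4
clock: 23.2
position: [0.5622, -0.0295, 0.2111]
ee_rot: [-3.141, -0.053, -0.004]
force: [-0.3, 1.3, 7.0]
width: 0.007
gripper_force: 3.7
clock: 23.7
position: [0.5734, -0.0294, 0.2105]
ee_rot: [3.141, 0.053, 0.005]
force: [0.8, -1.3, 18.1]
width: 0.006
gripper_force: 8.7
clock: 24.2
position: [0.5555, -0.0297, 0.2109]
ee_rot: [-3.141, -0.053, -0.005]
force: [0.2, 1.7, 13.7]
width: 0.005
gripper_force: 6.8
clock: 24.7
position: [0.5547, -0.0301, 0.2203]
ee_rot: [3.141, 0.053, 0.001]
force: [0.2, 0.4, -0.4]
width: 0.005
gripper_force: 0.0
clock: 25.2
position: [0.4747, -0.0329, 0.3201]
ee_rot: [3.141, 0.053, 0.002]
force: [-0.2, -0.1, -1.8]
width: 0.001
gripper_force: 0.0
1830 [ 287   93   64   30 1830]
line [-0.0374034   0.99930024  0.55542815  0.05109531] fit [ 0.5538 -0.0295  0.0172] 0.048 off -0.0046 off w/ yaw .0375 -0.0046 yawrel -0.0203
[317.05950126 101.28676327]
line [-0.03859439  0.99925494  0.5558396   0.04392122] 40 yaw 0.03862317
0.95 [34.7, 543.4] [ 0.6181 -0.215   0.0205] 2779
0.9 [262.5, 459.8] [ 0.4048 -0.1813  0.0205] 697
```

View pics/w19.png

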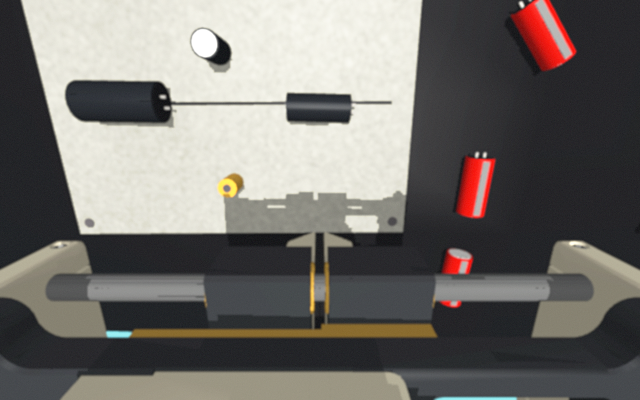

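It overshot by 4.6 mm (cap centre row ~107, line row ~102). I'll roll it back gently.

```bash
python3 -m inch '0.05 0 0.04 0 0; 0.0743 0 0.08 0 0; 0.0743 0 0.10 0 0; 0.0743 0 0.10 0 0; 0.0743 0 0.10 0 0'; python3 -m inch '0 0 0.007 0 0; 0 0 0.009 0 0; 0 0 0.010 0 0; 0 0 0.010 0 0'; python3 -m inch '0.001 0 0 0 0; 0.003 0 0 0 0; 0.005 0 0 0 0; 0.007 0 0 0 0; 0.009 0 0 0 0'; python3 -m inch '0 0 0 0 0; 0 0 0 0 0; 0 0 0 0 0'
python3 -m inch '0 0 -0.001 0 0; 0 0 -0.002 0 0; 0 0 -0.003 0 0; 0 0 -0.006 0 0; 0 0 -0.01 0 0'
python3 -m inch '-0.04 0 -0.04 0 0; -0.07 0 -0.08 0 0; -0.08 0 -0.1 0 0;-0.08 0 -0.1 0 0;-0.08 0 -0.1 0 0'; python3 e.py w21 .5584 -.028 .0125 .056 0.01 0.08;python3 e.py w22 .5584 -.028 .0125 .056 0.01 0.08
```

```text
clock: 25.85
position: [0.5484, -0.0301, 0.219]
ee_rot: [-3.141, -0.053, 0.005]
force: [-0.1, -1.0, -0.2]
width: 0.006
gripper_force: 0.0
clock: 26.25
position: [0.5494, -0.0303, 0.2112]
ee_rot: [3.141, 0.053, 0.004]
force: [0.8, -0.1, 3.5]
width: 0.005
gripper_force: 1.9
clock: 26.75
position: [0.5585, -0.0301, 0.2111]
ee_rot: [3.141, 0.053, 0.004]
force: [-0.2, -1.2, 5.7]
width: 0.009
gripper_force: 3.3
clock: 27.05
position: [0.5585, -0.0301, 0.2111]
ee_rot: [3.141, 0.053, 0.004]
force: [0.8, -0.5, 6.7]
width: 0.003
gripper_force: 3.1
clock: 27.55
position: [0.5578, -0.0299, 0.2199]
ee_rot: [3.141, 0.053, -0.001]
force: [0.1, -0.5, 0.0]
width: 0.005
gripper_force: 0.0
clock: 28.05
position: [0.4781, -0.0327, 0.3205]
ee_rot: [3.141, 0.053, 0.003]
force: [-0.8, -0.5, -0.1]
width: 0.007
gripper_force: 0.0
1826 [ 287   92   64   30 1826]
line [-0.03676166  0.9993241   0.5556918   0.04247788] fit [ 0.5584 -0.0293  0.0179] 0.048 off 0.0 off w/ yaw .0375 -0.0 yawrel -0.0196
1854 [ 287   91   64   31 1854]
line [-0.03732453  0.9993032   0.55605227  0.0369195 ] fit [ 0.5587 -0.0294  0.0094] 0.048 off 0.0001 off w/ yaw .0375 0.0001 yawrel -0.0281
```

```bash
python3 -m inch '-0.003 -0.173 0 0 0; -0.003 -0.173 0 0 0; -0.003 -0.173 0 0 0; -0.003 -0.173 0 0 0; -0.003 -0.173 0 0 0';python3 -m inch '0 0 0 0 0;0 0 0 0 0;0 0 0 0 0'; python3 e.py w23 .553 .142 .0175 .07 .02 .095;python3 m.py big_cap .553 .142 w24 0.02 0.09
```

```text
clock: 28.65
position: [0.4687, 0.1446, 0.3186]
ee_rot: [-3.139, -0.063, 0.003]
force: [-0.8, -0.1, 0.2]
width: 0.003
gripper_force: 0.0
clock: 28.95
position: [0.4694, 0.1389, 0.3194]
ee_rot: [3.14, 0.05, -0.001]
force: [-1.1, -0.0, 0.0]
width: 0.007
gripper_force: 0.0
3520 [ 276   80   85   43 3520]
line [-0.03854913  0.99925673  0.5557453   0.05751324] fit [0.5534 0.1429 0.0242] 0.024 off 0.001 off w/ yaw .0375 0.0009 yawrel -0.0133
[318.90620881 102.10528588]
line [-0.03923001  0.9992302   0.5558059   0.05555126] 40 yaw 0.03926023
0.72 [100.8, 318.2] [0.5541 0.1426 0.0255] 3578
fit [0.5535 0.1425 0.0153] err 0.026 off line 0.0011 yaw rel -0.024
```

Both caps are at rest, within about 1 mm and 0.02 rad of the line, so I'm handing in.

```bash
python3 -c "from cell import arm; print(arm.sign_off())"
```

```text
the job is handed in; nothing more can be done
None
```

Job handed in: both capacitors were rolled onto the line and measured at rest, the big one about 1 mm off centre and the small one within about 0.1 mm (rolled back once after overshooting 4.6 mm), each about 0.02 rad from parallel; nothing else was touched as far as I could tell, though I didn't re-measure the other parts at the end.

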